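# Find the tea tin whose lid rocks and hold it shut for taping

### The job

One of the four identical tea tins is overfull: its lid is not shut and rocks end to end on the packets inside when an end of it is touched. Press on the lids with a fingertip to find that tin, then push its lid down over the middle until it is level and fully home, and finish while still holding it down there with the fingers, so that I can tape it. Do not pick up or shift any tin, and leave the other things on the desk as they are.

Things in the scene. Friction and masses are not known exactly. Their poses are not given: they have to be found in the camera images.
- tin_a: One of four identical rectangular tea tins of bare metal with a pale paper band, 103 x 71 mm over the lid and 98 x 66 mm below it, loose on the desk, about 0.4 kg. Origin: centre of its underside, on the desk; x along its length, z up. Its flat-topped slip-on lid covers the whole top; the lid's top is 75 mm above the origin when the lid is fully home, and 79.5 mm on the one tin that is overfull.
- lid_a (a joint): How far the middle of tin_a's lid has been pushed down from where it sat at the start, in m; 0 at the start on all four tins. A tight lid gives less than 1 mm; the overfull tin's lid is fully home at 0.0045. Its springy contents push up under the lid's middle with about 2 N at the start and 9 N when it is home, and raise it again if it is let go.
- tip_a (a joint): Tilt of tin_a's lid against its tin about the tin's y axis, in rad; 0 is level, as on all four tins at the start; positive when the +x end is down. A tight lid stays within 0.01. The overfull tin's lid rocks end to end: a light press of 3 to 5 N about 35 mm from its middle along the length tilts it by 0.06 to 0.1 (that end then rests on the rim, the other end is up), and swings back level when let go.
- tin_b: One of four identical rectangular tea tins of bare metal with a pale paper band, 103 x 71 mm over the lid and 98 x 66 mm below it, loose on the desk, about 0.4 kg. Origin: centre of its underside, on the desk; x along its length, z up. Its flat-topped slip-on lid covers the whole top; the lid's top is 75 mm above the origin when the lid is fully home, and 79.5 mm on the one tin that is overfull.
- lid_b (a joint): How far the middle of tin_b's lid has been pushed down from where it sat at the start, in m; 0 at the start on all four tins. A tight lid gives less than 1 mm; the overfull tin's lid is fully home at 0.0045. Its springy contents push up under the lid's middle with about 2 N at the start and 9 N when it is home, and raise it again if it is let go.
- tip_b (a joint): Tilt of tin_b's lid against its tin about the tin's y axis, in rad; 0 is level, as on all four tins at the start; positive when the +x end is down. A tight lid stays within 0.01. The overfull tin's lid rocks end to end: a light press of 3 to 5 N about 35 mm from its middle along the length tilts it by 0.06 to 0.1 (that end then rests on the rim, the other end is up), and swings back level when let go.
- tin_c: One of four identical rectangular tea tins of bare metal with a pale paper band, 103 x 71 mm over the lid and 98 x 66 mm below it, loose on the desk, about 0.4 kg. Origin: centre of its underside, on the desk; x along its length, z up. Its flat-topped slip-on lid covers the whole top; the lid's top is 75 mm above the origin when the lid is fully home, and 79.5 mm on the one tin that is overfull.
- lid_c (a joint): How far the middle of tin_c's lid has been pushed down from where it sat at the start, in m; 0 at the start on all four tins. A tight lid gives less than 1 mm; the overfull tin's lid is fully home at 0.0045. Its springy contents push up under the lid's middle with about 2 N at the start and 9 N when it is home, and raise it again if it is let go.
- tip_c (a joint): Tilt of tin_c's lid against its tin about the tin's y axis, in rad; 0 is level, as on all four tins at the start; positive when the +x end is down. A tight lid stays within 0.01. The overfull tin's lid rocks end to end: a light press of 3 to 5 N about 35 mm from its middle along the length tilts it by 0.06 to 0.1 (that end then rests on the rim, the other end is up), and swings back level when let go.
- tin_d: One of four identical rectangular tea tins of bare metal with a pale paper band, 103 x 71 mm over the lid and 98 x 66 mm below it, loose on the desk, about 0.4 kg. Origin: centre of its underside, on the desk; x along its length, z up. Its flat-topped slip-on lid covers the whole top; the lid's top is 75 mm above the origin when the lid is fully home, and 79.5 mm on the one tin that is overfull.
- lid_d (a joint): How far the middle of tin_d's lid has been pushed down from where it sat at the start, in m; 0 at the start on all four tins. A tight lid gives less than 1 mm; the overfull tin's lid is fully home at 0.0045. Its springy contents push up under the lid's middle with about 2 N at the start and 9 N when it is home, and raise it again if it is let go.
- tip_d (a joint): Tilt of tin_d's lid against its tin about the tin's y axis, in rad; 0 is level, as on all four tins at the start; positive when the +x end is down. A tight lid stays within 0.01. The overfull tin's lid rocks end to end: a light press of 3 to 5 N about 35 mm from its middle along the length tilts it by 0.06 to 0.1 (that end then rests on the rim, the other end is up), and swings back level when let go.
- glass: Drinking glass, clear, 72 mm across, 95 mm tall, among the tins. Not to be disturbed. Origin: centre of its underside, on the desk.
- tape: Roll of brown parcel tape lying flat, 92 mm across, 24 mm high, among the tins. Not to be disturbed. Origin: centre of its underside, on the desk.
- carton: Small white upright carton, 24 x 58 x 88 mm, among the tins. Not to be disturbed. Origin: centre of its underside, on the desk.
- round_tin: Round white tin with a blue band, 68 mm across, 95 mm tall, among the tins. Not to be disturbed. Origin: centre of its underside, on the desk.
- pill_bottle: Small white bottle, 42 mm across, 75 mm tall, behind the tins. Not to be disturbed. Origin: centre of its underside, on the desk.
- pen_mug: Steel mug with three pens standing in it, 78 mm across, 160 mm tall with the pens, behind the tins. Not to be disturbed. Origin: centre of its underside, on the desk.
Mind the look-alikes: they are no part of the job. Leave any red or yellow look-alike of the tin_a alone.

How it is judged:
By the outcome, as a careful person would: the job done as asked, in the order asked, and still so for the second after the job is handed in, while the arm keeps its last pose, push and grip.
It also fails if it takes over 51 s, if anything falls off the work surface, if the arm or the gripper's body presses on something with over 40 N, if the wrist force passes 120 N, or if a joint passes its speed limit or range.

### The arm

A 6-joint arm with a two-finger parallel gripper is mounted at the origin on the work surface. World frame = base frame: x ahead of the robot, y to its left, z up, the work surface at z = 0. Lengths are in m, angles in rad, forces in N, time in s.
With the tool pointing down it reaches from about 0.2 to 0.875 m from the base axis. Payload 3.4 kg.
Tool frame: the origin (TCP) lies at the very end of the fingers, on their centre line; the grasp point (between the pads) lies 19 mm behind it; z points along the fingers, y is the direction in which the jaws open and shut (so a half turn about z gives the same grasp; the last joint's range is limited). The gripper opens to 94 mm and grips with 3 to 60 N. Pads are 16 mm wide; open, the fingers measure 119 mm over their backs; the gripper's body (75 mm by 177 mm) begins 78 mm behind the grasp point.
Start: joints at [1.186, 0.276, 1.505, -0, 1.361, -0.121], TCP at [0.15, 0.555, 0.205] pointing down, gripper open.
Joint ranges: [-2.89, 2.89], [-0.75, 2.08], [0.22, 2.7], [-1.18, 4.32], [0.11, 2.71], [-2.7, 2.7]. Speed limits (rad/s): [2.57, 2.57, 3.14, 3.14, 3.14, 3.14].

### API

Orientations are given as a 3x3 rotation matrix whose columns are the frame's x, y, z axes.
In Python, from plant import robot gives the robot as it stands.
- The arm moves only by the tool carry_out, never from a script. Its argument "motion" is one flat list of numbers, 7 for each row, row after row: the shift along the tool's x, y, z in cm, then the turn, a rotation vector about the tool's x, y, z in degrees, then the closure, from 0 (fully open) to 1 (shut). A call has 1 to 20 rows; each row shifts and turns the commanded pose from where the row before left it, along the tool's axes as they then stand; what a row does not reach is not made up. A row lasts 1/10 s, in which the tool goes at most 50 mm and 8.59 degrees, less where a joint would pass 70% of its speed; a pose out of reach is approached as far as the arm can. A call with a gripper value outside its range is refused whole. The fingers move at their own pace and stop on an object; "force" is the grip in N (left out, the last holds). Time passes only in rows, so rows that do not move let the fingers close. It gives the time, the measured TCP pose, the force and the opening at its end, in the units of the state.
- robot.get_obs(): the state, without advancing time (a new reading comes with each control period).
- robot.grab_frame(name): name is "scene" or "top"; returns the picture (480x640x3 uint8, red, green, blue); there is no depth.
- robot.calibration(name): a dict with "fx", "fy", "cx", "cy" (pixels), "dist" ([k1, k2, p1, p2, k3] as OpenCV has them; the pictures are not rectified), "rvec" (rotation vector, rad) and "tvec" (3), from world to camera coordinates, as OpenCV has them. Camera axes: x right, y down, z forward; pixel columns grow to the right and rows downward; lengths in m; the calibration is good to about 2 mm. A picture is of the moment at which its call begins. calibration takes no time and is no camera call.
- robot.sign_off(): hands the job in, once; it reports no verdict.
Trained networks look in the newest picture that a camera, given by its name, has taken for a name from the list of things; names that differ only in an ending like _2 or _b are one class to them, and where a whole thing is asked for, a point or a joint stands for the part that bears it (a point fixed in the world has none). Each returns a list of dicts, best first, with "confidence" (0 to 1); they miss things now and then, are a little off and sometimes report something else, mostly with a low value. They report only what shows in the picture. A call takes as long as a camera call. They do not tell look-alikes from the thing itself.
- robot.find_in(target, camera): "xyz" ([x, y, z] in m, in world coordinates, good to about 4 mm: the middle of the surface that is visible of it).
- robot.pinpoint(target, camera): "xyz" ([x, y, z] in m, in world coordinates, good to about 4 mm: a listed point, or the origin of a listed thing).
The state is a dict: "t": time; "joints": joint angles; "joint_vel": joint speeds; "joint_torque": joint torques, N m; "ee_pos": TCP position; "eef_rot": TCP orientation; "ft_force": force on the tool from outside, world axes, zero at the start; "wrist_torque": the same for the moment, N m; "gripper_width": opening from 0.0 (shut) to 1.0 (fully open).
Only numpy, scipy, OpenCV 4.12 (cv2) and the standard library are available. Lean on these libraries where they do the work, as an engineer would, in place of code of your own. Each camera call takes 0.05 s, during which the arm holds its last target.

## Working session

There is one attempt and no reset: what is moved stays moved. The work goes in short steps, Python scripts to look and compute and a tool call to move; the robot and the scene stay as the last step left them, time stands still between calls to the robot, and variables do not carry over. Pictures are saved under pics/ and viewed, and the job is handed in when it is done.

Besides the shell and the picture viewer there is one more tool, called as name(argument=value, ...), one argument or row to a line, values as JSON. carry_out: Moves the arm, as the interface text tells. Its arguments: {"type":"object","properties":{"motion":{"type":"array","items":{"type":"number"}},"force":{"type":"number"}},"required":["motion"]}

```bash
mkdir -p pics; ls; python3 - <<'E'
from plant import robot
import cv2
for c in ("scene","top"):
    im=robot.grab_frame(c); cv2.imwrite(f"pics/{c}0.png",im[:,:,::-1])
    for t in ("tin_a",):
        for d in robot.pinpoint(t,c): print(c,t,d)
    print(robot.calibration(c))
o=robot.get_obs(); print(o)
E
```

```text
pics
scene tin_a {'xyz': [0.6072, 0.2518, -0.0032], 'confidence': 0.88}
scene tin_a {'xyz': [0.5229, -0.276, 0.0005], 'confidence': 0.76}
scene tin_a {'xyz': [0.3688, -0.2509, -0.0035], 'confidence': 0.64}
scene tin_a {'xyz': [0.5298, -0.4158, 0.0053], 'confidence': 0.64}
scene tin_a {'xyz': [0.5411, 0.0859, 0.0005], 'confidence': 0.63}
scene tin_a {'xyz': [0.6294, -0.066, -0.0017], 'confidence': 0.57}
{'fx': 542.7598787991232, 'fy': 542.7598787991232, 'cx': 312.7110607885026, 'cy': 235.85751157392275, 'dist': array([-0.10714215,  0.        ,  0.        ,  0.        ,  0.        ]), 'rvec': array([ 1.44486567,  2.29435253, -0.7428121 ]), 'tvec': array([ 0.32115146, -0.36931144,  1.32289486])}
top tin_a {'xyz': [0.5256, -0.2741, -0.0001], 'confidence': 0.83}
top tin_a {'xyz': [0.6345, -0.0676, 0.0003], 'confidence': 0.81}
top tin_a {'xyz': [0.5336, -0.4148, -0.0016], 'confidence': 0.73}
top tin_a {'xyz': [0.3655, -0.2489, 0.0033], 'confidence': 0.63}
top tin_a {'xyz': [0.6037, 0.254, -0.0001], 'confidence': 0.62}
top tin_a {'xyz': [0.5381, 0.0883, -0.0005], 'confidence': 0.58}
{'fx': 
[... 372 characters left out ...]
06e-05,
        1.36069861e+00, -1.21009120e-01]), 'joint_vel': array([ 0.00194637, -0.0013693 , -0.0036106 , -0.00074095, -0.00098485,
       -0.00010805]), 'joint_torque': array([ 8.66427672e-04, -4.04517710e+01, -2.37207520e+01,  7.02563510e-02,
        3.18542984e-02, -1.00886102e-04]), 'ee_pos': array([0.14981361, 0.5547997 , 0.20495678]), 'eef_rot': array([[-9.65402975e-01,  2.60762190e-01, -4.20741954e-04],
       [ 2.60762486e-01,  9.65402487e-01, -9.81900378e-04],
       [ 1.50142836e-04, -1.05764326e-03, -9.99999429e-01]]), 'ft_force': array([-0.05578697,  0.55014073,  0.48142614]), 'wrist_torque': array([-0.0169655 , -0.04173351, -0.03309638]), 'gripper_width': 0.9999936093756985}
```

View pics/scene0.png

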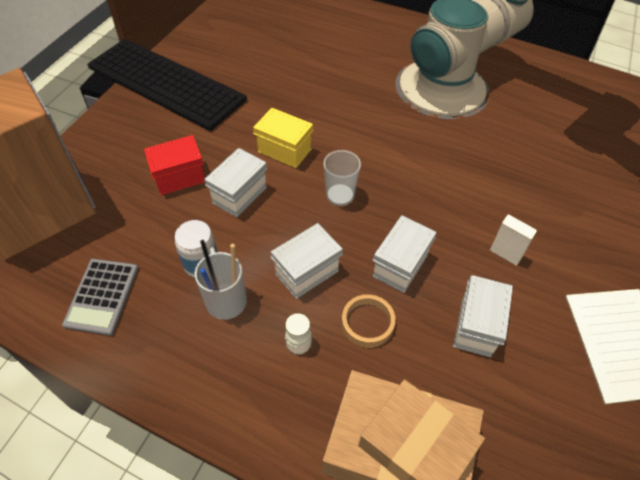

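View pics/top0.png

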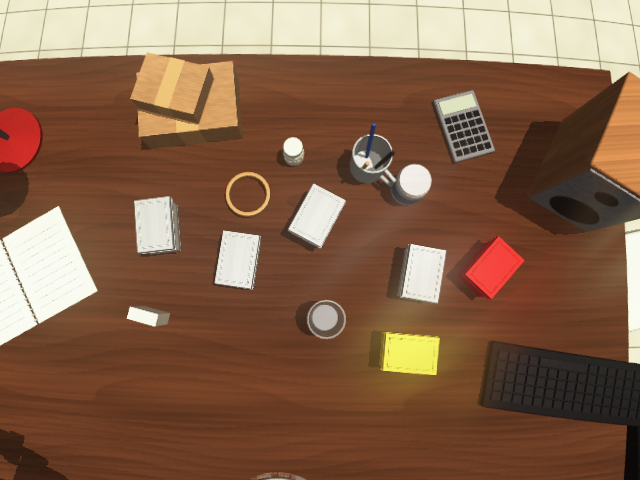

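Candidates in the top picture are the plain metal tins at (156,225), (238,260), (317,216) and (423,273). Red (495,267) and yellow (410,353) are the look-alikes and are excluded. Next I'll fit the lid outlines.

```bash
cat > h.py <<'E'
import numpy as np, cv2
from plant import robot
def ray_plane(uv,cam,z):
    c=robot.calibration(cam); K=np.array([[c['fx'],0,c['cx']],[0,c['fy'],c['cy']],[0,0,1]])
    n=cv2.undistortPoints(np.array(uv,float).reshape(-1,1,2),K,c['dist']).reshape(-1,2)
    R=cv2.Rodrigues(c['rvec'])[0]; C=-R.T@c['tvec']
    d=np.c_[n,np.ones(len(n))]@R
    s=(z-C[2])/d[:,2]; return C+s[:,None]*d
def proj(P,cam):
    c=robot.calibration(cam); K=np.array([[c['fx'],0,c['cx']],[0,c['fy'],c['cy']],[0,0,1]])
    return cv2.projectPoints(np.array(P,float).reshape(-1,1,3),c['rvec'],c['tvec'],K,c['dist'])[0].reshape(-1,2)
E
python3 - <<'E'
from h import *
im=cv2.imread('pics/top0.png'); g=cv2.cvtColor(im,cv2.COLOR_BGR2HSV)
out=[]
for i,(u,v) in enumerate([(156,225),(238,260),(317,216),(423,273)]):
    x0,y0=u-45,v-45
    m=((g[:,:,1]<50)&(g[:,:,2]>175)).astype(np.uint8)
    m=cv2.morphologyEx(m,cv2.MORPH_CLOSE,np.ones((5,5),np.uint8))
    n,l,s,c=cv2.connectedComponentsWithStats(m)
    k=l[v,u]; mm=(l==k).astype(np.uint8)
    cs=max(cv2.findContours(mm,0,2)[0],key=cv2.contourArea)
    w=ray_plane(cs.reshape(-1,2),'top',0.076)
    r=cv2.minAreaRect((w[:,:2]*1000).astype(np.float32))
    print(i,r, s[k])
    big=cv2.resize(im[y0:y0+90,x0:x0+90],None,fx=4,fy=4,interpolation=cv2.INTER_CUBIC)
    bx=cv2.boxPoints(r)/1000
    p=proj(np.c_[bx,np.full(4,.076)],'top')
    cv2.polylines(big,[((p-[x0,y0]+.5)*4).astype(int)],True,(0,0,255),1)
    out.append(big)
cv2.imwrite('pics/lids0.png',np.vstack([np.hstack(out[:2]),np.hstack(out[2:])])[:720,:720][::1,::1][:600] if 0 else cv2.resize(np.vstack([np.hstack(out[:2]),np.hstack(out[2:])]),(600,600)))
E
```

```text
0 ((604.7077026367188, 247.73388671875), (106.67832946777344, 75.21172332763672), 7.676241397857666) [ 134  196   42   58 1922]
1 ((541.1012573242188, 81.183349609375), (74.52279663085938, 102.1380386352539), 82.66838073730469) [ 215  231   46   58 2032]
2 ((628.437744140625, -68.13329315185547), (71.97068786621094, 104.3589859008789), 62.61722183227539) [ 289  184   57   64 1951]
3 ((520.4432983398438, -274.5436096191406), (69.85543823242188, 102.49990844726562), 80.36552429199219) [ 402  244   44   59 1935]
```

View pics/lids0.png

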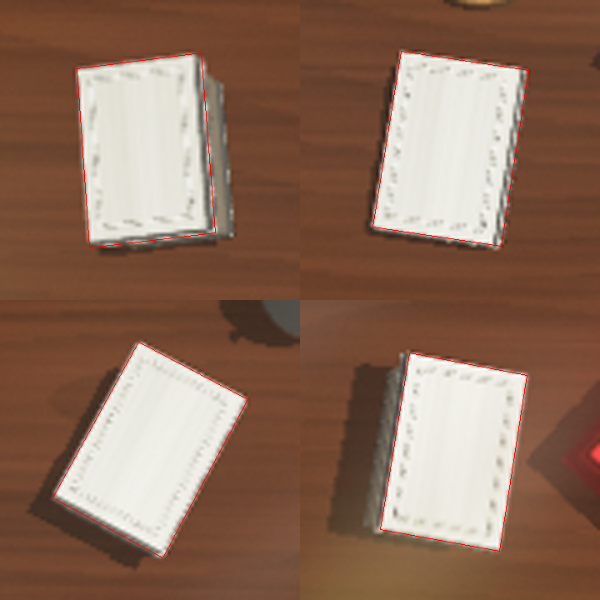

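carry_out(
  motion=[-4.05,-1.57,0.8,0,0,0,1,-4.05,-1.57,0.8,0,0,0,1,-4.05,-1.57,0.8,0,0,0,1,-4.05,-1.57,0.8,0,0,0,1,-4.05,-1.57,0.8,0,0,0,1,-4.05,-1.57,0.8,0,0,0,1,-4.05,-1.57,0.8,0,0,0,1,-4.05,-1.57,0.8,0,0,0,1,-4.05,-1.57,0.8,0,0,0,1,-4.05,-1.57,0.8,0,0,0,1,-4.05,-1.57,0.8,0,0,0,1,-4.05,-1.57,0.8,0,0,0,1,0,0,0,0,0,0,1,0,0,0,0,0,0,1],
)

```text
t: 1.6
ee_pos: [0.5701, 0.2457, 0.1087]
eef_rot: [[-0.965, 0.263, -0.002], [0.263, 0.965, 0.0], [0.002, -0.0, -1.0]]
ft_force: [-0.4, -0.2, -0.3]
gripper_width: 0.004
```

carry_out(
  motion=[0,0,0.6,0,0,0,1,0,0,0.6,0,0,0,1,0,0,0.6,0,0,0,1,0,0,0.6,0,0,0,1,0,0,0.2,0,0,0,1,0,0,0.1,0,0,0,1,0,0,0.1,0,0,0,1,0,0,0.1,0,0,0,1,0,0,0.1,0,0,0,1,0,0,0,0,0,0,1,0,0,0,0,0,0,1],
)

```text
t: 2.7
ee_pos: [0.5702, 0.2465, 0.0796]
eef_rot: [[-0.965, 0.261, 0.0], [0.261, 0.965, 0.0], [-0.0, 0.0, -1.0]]
ft_force: [-0.6, -0.2, 0.7]
gripper_width: 0.004
```

carry_out(
  motion=[0,0,0.1,0,0,0,1,0,0,0,0,0,0,1],
)

```text
t: 2.9
ee_pos: [0.5701, 0.2465, 0.0786]
eef_rot: [[-0.965, 0.261, 0.0], [0.261, 0.965, 0.0], [-0.0, 0.0, -1.0]]
ft_force: [0.2, -0.7, 1.4]
gripper_width: 0.002
```

carry_out(
  motion=[0,0,0.1,0,0,0,1,0,0,0,0,0,0,1],
)

```text
t: 3.1
ee_pos: [0.5701, 0.2465, 0.0776]
eef_rot: [[-0.965, 0.261, 0.0], [0.261, 0.965, 0.0], [-0.0, 0.0, -1.0]]
ft_force: [-0.4, -0.3, 2.7]
gripper_width: -0.002
```

carry_out(
  motion=[0,0,0.1,0,0,0,1,0,0,0,0,0,0,1],
)

```text
t: 3.3
ee_pos: [0.57, 0.2465, 0.0766]
eef_rot: [[-0.965, 0.261, 0.0], [0.261, 0.965, 0.0], [-0.0, 0.0, -1.0]]
ft_force: [-0.9, -0.2, 3.9]
gripper_width: 0.006
```

carry_out(
  motion=[0,0,0.1,0,0,0,1,0,0,0,0,0,0,1],
)

```text
t: 3.5
ee_pos: [0.5701, 0.2465, 0.0761]
eef_rot: [[-0.965, 0.261, 0.0], [0.261, 0.965, 0.0], [-0.0, 0.0, -1.0]]
ft_force: [-1.3, 0.4, 6.8]
gripper_width: 0.006
```

```bash
python3 - <<'E'
from h import *
im=robot.grab_frame("scene")
c=im[260:380,420:550,::-1]; cv2.imwrite("pics/press0.png",cv2.resize(c,None,fx=4.5,fy=4.5,interpolation=cv2.INTER_CUBIC))
o=robot.get_obs();print(o['ee_pos'],o['ft_force'],o['t'])
E
```

```text
[0.57007797 0.2465539  0.07616012] [-1.01784061 -0.16599818  6.7410097 ] 3.55
```

View pics/press0.png

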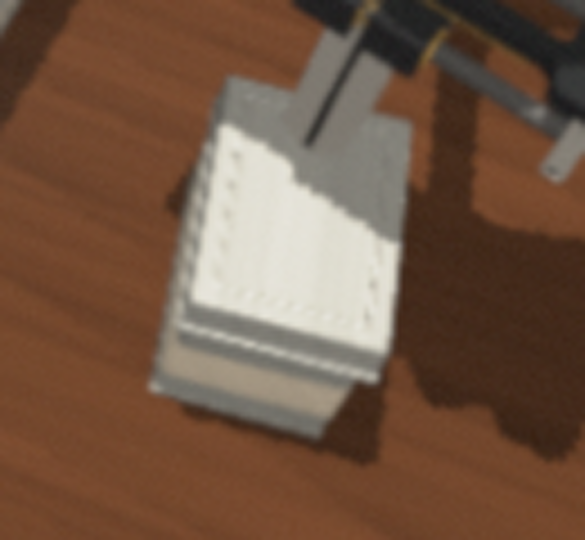

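Tin at scene (485,310): contact came at z = 79.6 mm and the lid gave about 3 mm under about 4 N. The picture shows the far end up, so this is the overfull tin. I'll refine the lid centre before pressing.

```bash
python3 - <<'E'
from h import *
q=np.array([[228,78],[412,125],[390,355],[190,303]])/4.5+[420,260]-.4
zs=[.0757,.0757,.083,.083]
P=np.array([ray_plane([a],'scene',z)[0] for a,z in zip(q,zs)])
print(P,P.mean(0),[np.linalg.norm(P[i]-P[(i+1)%4]) for i in range(4)])
print(proj([[.5701,.2465,.0761]],'scene'), (proj([[.5701,.2465,.0761]],'scene')-[420,260])*4.5)
E
```

```text
[[0.56145193 0.20913131 0.0757    ]
 [0.55156072 0.27848928 0.0757    ]
 [0.65220283 0.29310786 0.083     ]
 [0.66261244 0.22275552 0.083     ]] [0.60695698 0.25087099 0.07935   ] [np.float64(0.07005971533915341), np.float64(0.10195992433487434), np.float64(0.07111829748240595), np.float64(0.1023345388443538)]
[[490.19928525 288.90967908]] [[315.89678361 130.09355585]]
```

carry_out(
  motion=[0,0,-0.2,0,0,0,1,0,0,-0.4,0,0,0,1,0,0,-0.5,0,0,0,1,0,0,-0.5,0,0,0,1,-0.8,0.3,0,0,0,0,1,-0.9,0.3,0,0,0,0,1,-0.9,0.4,0,0,0,0,1,-0.8,0.3,0,0,0,0,1,0,0,0,0,0,0,1,0,0,0.4,0,0,0,1,0,0,0.4,0,0,0,1,0,0,0.3,0,0,0,1,0,0,0,0,0,0,1,0,0,0,0,0,0,1],
)

```text
t: 4.95
ee_pos: [0.606, 0.2502, 0.0805]
eef_rot: [[-0.965, 0.261, -0.0], [0.261, 0.965, -0.0], [0.0, -0.0, -1.0]]
ft_force: [0.2, -0.4, -0.2]
gripper_width: 0.004
```

carry_out(
  motion=[0,0,0.1,0,0,0,1,0,0,0,0,0,0,1,0,0,0,0,0,0,1],
)

```text
t: 5.25
ee_pos: [0.6063, 0.2503, 0.0798]
eef_rot: [[-0.965, 0.261, 0.0], [0.261, 0.965, 0.0], [-0.0, 0.0, -1.0]]
ft_force: [-0.4, -0.6, 2.2]
gripper_width: 0.007
```

carry_out(
  motion=[0,0,0.1,0,0,0,1,0,0,0,0,0,0,1],
)

```text
t: 5.45
ee_pos: [0.6063, 0.2503, 0.0788]
eef_rot: [[-0.965, 0.261, 0.0], [0.261, 0.965, 0.0], [-0.0, 0.0, -1.0]]
ft_force: [-0.9, 0.5, 3.1]
gripper_width: 0.005
```

carry_out(
  motion=[0,0,0.1,0,0,0,1,0,0,0,0,0,0,1],
)

```text
t: 5.65
ee_pos: [0.6063, 0.2503, 0.0778]
eef_rot: [[-0.965, 0.261, 0.0], [0.261, 0.965, 0.0], [-0.0, 0.0, -1.0]]
ft_force: [-0.7, 0.1, 4.9]
gripper_width: 0.006
```

carry_out(
  motion=[0,0,0.1,0,0,0,1,0,0,0,0,0,0,1],
)

```text
t: 5.85
ee_pos: [0.6063, 0.2503, 0.0769]
eef_rot: [[-0.965, 0.261, 0.0], [0.261, 0.965, 0.0], [-0.0, 0.0, -1.0]]
ft_force: [-1.1, -0.1, 5.6]
gripper_width: 0.003
```

carry_out(
  motion=[0,0,0.1,0,0,0,1,0,0,0,0,0,0,1],
)

```text
t: 6.05
ee_pos: [0.6063, 0.2503, 0.0761]
eef_rot: [[-0.965, 0.261, 0.001], [0.261, 0.965, 0.0], [-0.0, 0.0, -1.0]]
ft_force: [-1.2, -0.4, 7.3]
gripper_width: 0.005
```

carry_out(
  motion=[0,0,0.1,0,0,0,1,0,0,0,0,0,0,1],
)

```text
t: 6.25
ee_pos: [0.6064, 0.2503, 0.0754]
eef_rot: [[-0.965, 0.261, 0.001], [0.261, 0.965, 0.0], [-0.001, 0.001, -1.0]]
ft_force: [-1.6, 0.0, 8.4]
gripper_width: 0.002
```

carry_out(
  motion=[0,0,0.1,0,0,0,1,0,0,0,0,0,0,1,0,0,0,0,0,0,1],
)

```text
t: 6.55
ee_pos: [0.6063, 0.2503, 0.0751]
eef_rot: [[-0.965, 0.261, 0.001], [0.261, 0.965, 0.0], [-0.001, 0.001, -1.0]]
ft_force: [-3.3, -0.1, 11.0]
gripper_width: 0.003
```

carry_out(
  motion=[0,0,0.1,0,0,0,1,0,0,0,0,0,0,1,0,0,0,0,0,0,1],
)

```text
t: 6.85
ee_pos: [0.6064, 0.2503, 0.0749]
eef_rot: [[-0.965, 0.261, 0.001], [0.261, 0.965, 0.0], [-0.001, 0.001, -1.0]]
ft_force: [-3.7, -1.0, 13.8]
gripper_width: 0.008
```

```bash
python3 - <<'E'
from h import *
im=robot.grab_frame("scene")
c=im[260:380,420:550,::-1]; a=cv2.resize(c,None,fx=4.5,fy=4.5,interpolation=cv2.INTER_CUBIC)
cv2.imwrite("pics/press1.png",a)
cv2.imwrite("pics/scene1.png",im[:,:,::-1])
o=robot.get_obs();print(o['ee_pos'],o['ft_force'],o['t'],o['wrist_torque'])
E
```

```text
[0.60640139 0.25028565 0.07490053] [-4.45799933 -0.6101776  13.62168247] 6.9 [-0.17242886  0.72022403  0.02560667]
```

View pics/press1.png

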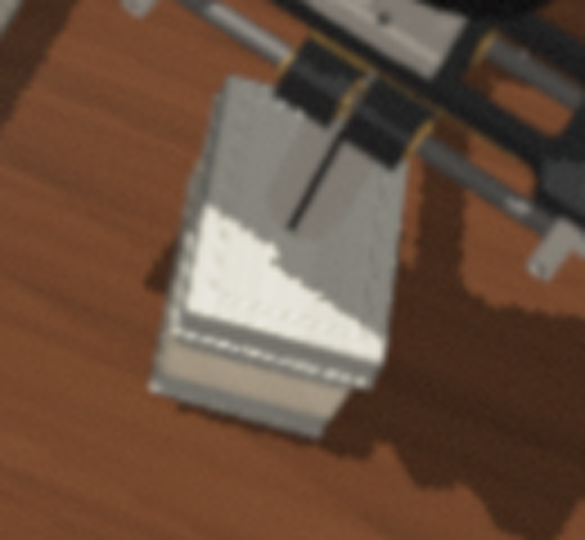

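View pics/scene1.png

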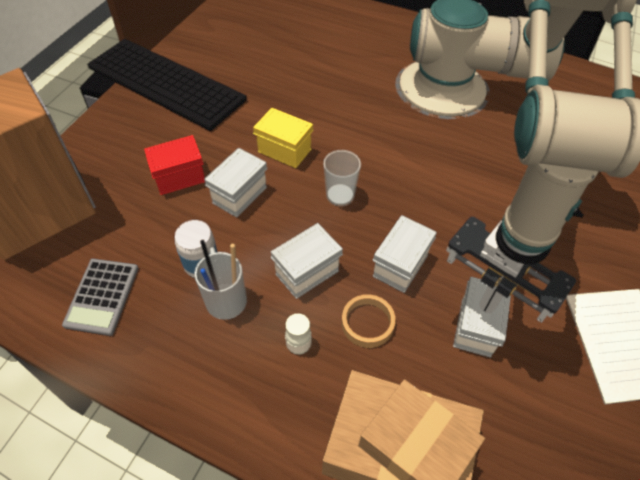

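carry_out(
  motion=[0.05,0,0.02,0,0,0,1,0.05,0,0.03,0,0,0,1,0,0,0,0,0,0,1,0,0,0,0,0,0,1],
)

```text
t: 7.3
ee_pos: [0.6064, 0.2503, 0.0749]
eef_rot: [[-0.965, 0.261, 0.004], [0.261, 0.965, 0.0], [-0.003, 0.001, -1.0]]
ft_force: [-3.1, -2.1, 15.1]
gripper_width: 0.003
```

carry_out(
  motion=[0,0,0,0,0,0,1,0,0,0,0,0,0,1,0,0,0,0,0,0,1,0,0,0,0,0,0,1,0,0,0,0,0,0,1,0,0,0,0,0,0,1],
)

```text
t: 7.9
ee_pos: [0.6063, 0.2503, 0.0749]
eef_rot: [[-0.965, 0.261, 0.004], [0.261, 0.965, 0.0], [-0.003, 0.001, -1.0]]
ft_force: [-1.5, -1.6, 14.7]
gripper_width: 0.003
```

```bash
python3 - <<'E'
from h import *
im=robot.grab_frame("scene")
f=lambda i:cv2.resize(i[270:370,440:530],None,fx=6,fy=6,interpolation=cv2.INTER_CUBIC)
# initial / tilted-not-saved / now
a=f(cv2.imread('pics/scene0.png')); b=f(im[:,:,::-1].copy())
v=np.hstack([a,b]); cv2.imwrite("pics/cmp.png",cv2.resize(v,(800,444)))
# predicted motion of the far lid corners when lid drops 4.5 mm level
for P in ([.652,.293],[.662,.223],[.5615,.209]): print(proj([[*P,.0795],[*P,.075]],'scene'))
o=robot.get_obs();print(o['ee_pos'],o['ft_force'],o['t'])
E
```

```text
[[505.58212646 339.31432729]
 [504.7520213  340.53739524]]
[[461.58111123 327.66461744]
 [460.94312202 328.9265215 ]]
[[470.71497401 275.74729432]
 [470.08756456 277.14344012]]
[0.60635221 0.25034635 0.07487972] [-3.27447513 -1.28121044 15.01619587] 7.95
```

View pics/cmp.png

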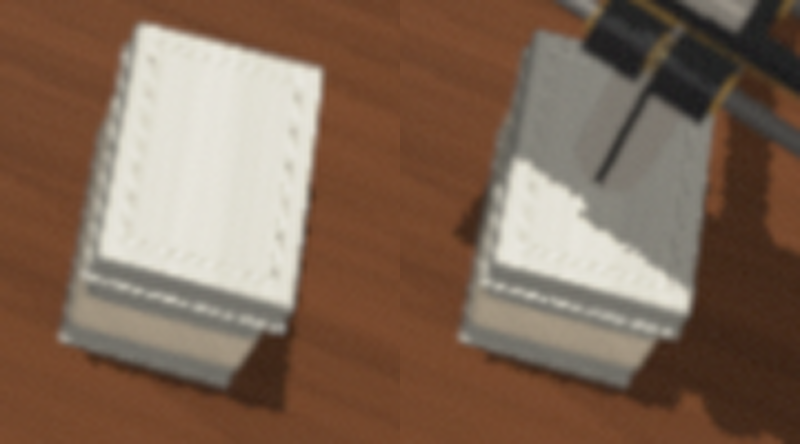

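The lid dropped about evenly: its near-left corner moved from (140,24) to (538,30), allowing for the 400 px panel offset. Its far corners came down about 7–8 px, which fits a level 4.5 mm drop. The tin's base corners, (62,340) and (228,385), have not moved.

```bash
python3 -c "
from plant import robot
print(robot.sign_off())"
```

```text
the job is handed in; nothing more can be done
None
```

I found the overfull tin on the first press, pushed its lid fully home, and handed the job in with the fingers still holding it down.

- **Which tin:** it is the leftmost plain tin, at about (0.606, 0.250). I pressed near one end: the fingertip met the lid at about 79.6 mm, and that end gave about 3 mm under roughly 4 N. The picture showed the other end raised. I did not press the other three plain tins, because this result could only be the overfull one. I left the red and yellow look-alikes alone.
- **Lid pushed home:** I let the lid swing back and pressed over its middle with the closed fingers. The force rose from 2 to 8 N over about 4.5 mm, then climbed steeply. The fingertip stopped at 74.9 mm and is holding with about 15 N.
- **Last checks:** the height and force stayed steady for more than half a second. Comparing pictures from before and after, the lid came down evenly along its length, and the tin's base had not moved. The other things on the desk looked untouched.
- **Limits:** I judged that the lid is level from the picture, which is only good to about a pixel (some 4 mm). A small sideways force of 2–4 N remained on the fingers, and easing the arm back about 1 mm did not clearly reduce it.

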